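Serve a small goat cheese with the tongs

TASK

A customer wants a closer look at the small drum-shaped goat cheese. Pull the serving board out from under the clear guard until it reaches its stop, then pick up the spring tongs from the counter and, with the tongs, pinch the drum-shaped cheese between their jaws and lift it about 10 cm above the board. The cheeses are unwrapped, so neither fingers nor hand may touch any of them, nor the tongs the other two; leave the board out, the other cheeses standing on it and everything else on the counter where it is, and finish while still holding the cheese up in the closed tongs.

Things in the scene. Friction and masses are not known exactly. Their poses are not given: they have to be found in the camera images.
- guard: Fixed guard on the counter: dark wooden base 260 x 332 mm with low side rails (44 mm high) and a clear cover, top 80 mm above the counter. Origin: middle of its front edge, at counter height; +x points to its back, +y left, z up. The cover's roof begins 70 mm behind the front edge; the front is open. The base stays put.
- board (a joint): Travel of the serving board in the guard: 0 = pushed in, 0.15 m = out at its stop; it starts between 0 and 0.025. It slides along the guard's -x direction, with about 1.5 N of friction, and stays where it is left.
- board_handle (a point): Middle of the board's handle, a steel bar 10 mm thick and 110 mm long, parallel to the guard's y, 40 mm before the board's front edge, 23 mm above the counter; 30 mm free between bar and board. A gripper pointing down can take it across the bar, closing along the guard's x (its roof stays clear). Axes as the guard's; moves with the board.
- board_top (a point): Middle of the top face of the light wooden serving board (238 x 300 x 18 mm), 31 mm above the counter. Axes as the guard's; moves with the board. The board's front edge is 119 mm before this point; pushed in, it lies 2 mm behind that of the guard.
- drum_cheese: The cheese to lift: an upright round drum, 42 mm across, 30 mm high, cream-coloured, about 50 g. Origin: centre of its underside, z up. It stands in one of three places side by side across the board, about 90 mm apart, each about 115 mm behind the guard's front edge at the start; which one varies. It rides along when the board is pulled.
- pyramid_cheese: Another cheese of the same colour: a four-sided pyramid with its tip cut off, 48 mm square below, 27 mm square above, 34 mm high. Origin: centre of its underside. In another of the three places; to be left standing there.
- brick_cheese: Another cheese of the same colour: a small brick, 58 x 32 x 26 mm (its x, y, z). Origin: centre of its underside. In another of the three places; to be left standing there.
- tongs: Steel spring tongs, 189 mm from pivot to tip, 100 g, lying on their side on the counter left of the guard: two upright strips in a V, open, joined by a vertical pivot at the end nearer the robot. Origin: on the pivot, at counter height; +x runs along the middle of the V to the jaws, z up. The frame belongs to the +y arm and turns with it as the tongs close.
- tongs_grip (a point): Where to grip the tongs (88 mm from the pivot along their x, 11 mm up, about their balance point): black rubber grips on both arms, 18 mm high (2 to 20 mm up), reach 30 mm to either side of it along x. Open, they measure 57 mm over the grips here. A spring holds them open: 6 N on each grip starts to close them, 9 N at 37 mm; 20 to 30 N holds the cheese well.
- tongs_jaw (a point): Middle between the jaws while open: 80 mm ahead of the grip point along the tongs' x, 11 mm up. The jaws are flat, upright, 22 mm high (0 to 22 mm up) and 39 mm long; open, they stand 78 mm apart. Each mm of squeeze at the grip shuts them by 1.9 mm; with 37 mm over the grips they are parallel, 42 mm apart.
- tongs_arm: The tongs' other arm, on the -y side, hinged to the first at the pivot. Origin on the pivot; its frame agrees with that of the tongs while they are open.
- price_clip: Bystander: price card in a black foot, 34 x 85 x 80 mm, left of the guard. Origin: centre of its underside.
- scissors: Bystander: black-handled scissors, 87 x 199 x 9 mm, lying near the front edge on the right. Origin: centre of the underside.
- ricotta: Bystander: round white tub, 123 mm across, 46 mm high, right of the guard. Origin: centre of its underside.
- flat_tin: Bystander: flat rectangular tin, 63 x 105 x 26 mm, at the far left. Origin: centre of its underside.
- labels: Bystander: roll of blank labels, 67 mm across, 40 mm high, at the left. Origin: centre of its underside.

How it is judged (in metres and radians):
On the way, in this order (a step that is already met when the one before it is completed fails the run):
1. the board is pulled out to its stop (value of joint board above 0.143 m), for 0.2 s.
2. the gripper has the tongs off the counter (height (world z) of tongs above 0.02 m and contact force between the fingers and tongs above 1 N), for 0.2 s.
At the end, for the whole second after the job is handed in: Board within 15 mm of its stop; drum cheese over 50 mm above it, pinched by the jaws (over 0.3 N), under 30 mm/s, touching neither hand, board nor guard; tongs gripped, over 40 mm up and clear of the guard; the other cheeses stand on the board (6 mm, 0.2 rad) (value of joint board above 0.135 m and z of drum_cheese in the frame of board_top above 0.05 m and contact force between tongs_arm and drum_cheese above 0.3 N and contact force between the fingers and tongs above 1 N and contact force between drum_cheese and the arm below 0.05 N and contact force between drum_cheese and the fingers below 0.05 N and contact force between each of drum_cheese, tongs and guard below 0.05 N and height (world z) of tongs above 0.04 m and linear speed of drum_cheese below 0.03 m/s and z of pyramid_cheese in the frame of board_top between -0.006 and 0.006 m and angle between each of pyramid_cheese, brick_cheese's own z axis and vertical below 0.2 rad and z of brick_cheese in the frame of board_top between -0.006 and 0.006 m); the arm keeps its last pose, push and grip.
It fails at once if a cheese is touched by the fingers or the hand (contact force between any of the fingers, the arm and drum_cheese above 0.2 N or contact force between any of the fingers, the arm and pyramid_cheese above 0.2 N or contact force between any of the fingers, the arm and brick_cheese above 0.2 N).
It fails at once if the tongs touch one of the other two cheeses (contact force between tongs and pyramid_cheese above 0.3 N or contact force between tongs and brick_cheese above 0.3 N).
It fails at once if a bystander on the counter is moved by more than 25 mm (distance of any of price_clip, scissors, ricotta, flat_tin, labels from where it was at the start of the episode above 0.025 m).
It also fails if it takes over 61 s, if anything falls off the work surface, if the arm or the gripper's body presses on something with over 40 N, if the wrist force passes 120 N, or if a joint passes its speed limit or range.

ROBOT

A 6-joint arm with a two-finger parallel gripper is mounted at the origin on a cart in front of the work surface, level with it; the furniture and walls round the work are solid. World frame = base frame: x ahead of the robot, y to its left, z up, the work surface at z = 0. Lengths are in m, angles in degrees, forces in N, time in s.
With the tool pointing down it reaches from about 0.35 to 0.875 m from the base axis. Payload 4.2 kg.
Tool frame: the origin (TCP) lies midway between the tips of the shut fingers; the grasp point (between the pads) lies 19 mm behind it (r.pinch_z is the distance from the TCP to the grasp point, in m); z points along the fingers, y is the line along which they close (so a half turn about z gives the same grasp; the last joint's range is limited). The gripper opens to 87 mm and grips with 3 to 60 N. Pads are 19 mm wide; open, the fingers measure 117 mm over their backs; the gripper's body (75 mm by 190 mm) begins 51 mm behind the grasp point.
Start: joints at [-49.469, 22.042, 0.453, 0, -68.411, -14.817], TCP at [0.271, -0.563, 0.223] pointing down, gripper open.
Joint ranges: [-179.83, 179.83], [-69.29, 118.12], [-61.27, 80.66], [-181.25, 117.63], [-171.15, -9.14], [-177.46, 177.46]. Speed limits (degrees/s): [159.86, 159.86, 180, 180, 180, 180].

INTERFACE

Orientations are given as a 3x3 rotation matrix whose columns are the frame's x, y, z axes.
In Python, from station import r, imaging, models gives the robot as it stands. The module is installed in compiled form; this text tells all that it offers.
- The arm moves only by the tool apply_moves, never from a script. Its argument "moves" is a list of rows, each a list of 2 entries, a list of its own where there are three numbers: the shift along the tool's x, y, z in m, then the turn about the tool's z in degrees. A call has 1 to 5 rows; each row shifts and turns the commanded pose from where the row before left it, along the tool's axes as they then stand; what a row does not reach is not made up. A row lasts 1/12 s, in which the tool goes at most 41.7 mm and 7.16 degrees, less where a joint would pass 70% of its speed; a pose out of reach is approached as far as the arm can. A call is refused whole if a number of a shift passes 0.0417 or a number of a turn 7.16, either way. A call with a gripper value outside its range is refused whole. "hand" is the finger opening in m, from 0 to 0.087, set as the call begins (left out, the last holds). The fingers move at their own pace and stop on an object; the grip force is fixed at half the most. Time passes only in rows, so rows that do not move let the fingers close. It gives the time, the measured TCP pose, the force, the opening and the grip force at its end, in the units of the state.
- r.sense(): the state, without advancing time (a new reading comes with each control period).
- imaging.capture(name): name is "scene" or "top" or "wrist"; returns a dict with "frame" (420x560x3 uint8, blue, green, red), "intrinsics" (3x3 intrinsics, pixels), "dist" ([k1, k2, p1, p2, k3] as OpenCV has them; the pictures are not rectified), "eye" and "orientation" of the camera in the world. Camera axes: x right, y down, z forward; pixel columns grow to the right and rows downward; lengths in m; the calibration is good to about 2 mm. A picture is of the moment at which its call begins. There is no depth.
- r.finish_job(): hands the job in; it is judged then, once.
Trained networks look in a picture, given as the dict that the camera call returned (one of the last four; its "shot" number tells which), for a name from the list of things; names that differ only in an ending like _2 or _b are one class to them, and where a whole thing is asked for, a point or a joint stands for the part that bears it (a point fixed in the world has none). Each returns a list of dicts, best first, with "confidence" (0 to 1); they miss things now and then, are a little off and sometimes report something else, mostly with a low value. They report only what shows in the picture. A call takes as long as a camera call.
- models.cut_out(picture, target): "region" (420x560 bool, what is visible of it) and "extent" ([left, top, width, height] as shares, 0 to 1, of the picture: columns of its width, rows of its height, round what is visible of it).
- models.place_of(picture, target): "at" ([column, row] as shares, 0 to 1, of the picture: columns of its width, rows of its height: a listed point, or the origin of a listed thing).
The state is a dict: "time_s": time; "joints": joint angles; "joint_velocities": joint speeds; "effort": joint torques, N m; "tcp_pos": TCP position; "ee_rot": TCP orientation; "wrist_force": force on the tool from outside, world axes, zero at the start; "moment": the same for the moment, N m; "gripper_width": opening from 0.0 (shut) to 1.0 (fully open); "gripper_force": force on a finger pad.
Only numpy, scipy, OpenCV 4.12 (cv2) and the standard library are available. Lean on these libraries where they do the work, as an engineer would, in place of code of your own. Each camera call takes 0.05 s, during which the arm holds its last target. There are 200 camera calls.

## Working session

There is one attempt and no reset: what is moved stays moved. The work goes in short steps, Python scripts to look and compute and a tool call to move; the robot and the scene stay as the last step left them, time stands still between calls to the robot, and variables do not carry over. Pictures are saved under pics/ and viewed, at most 10 in all, crops included, and the job is handed in when it is done.

Besides the shell and the picture viewer there is one more tool, called after ">>>" as name(argument=value, ...), one argument or row to a line, values as JSON. apply_moves: Moves the arm, as the interface text tells. Its arguments: {"type":"object","properties":{"moves":{"type":"array"},"hand":{"type":"number"}},"required":["moves"]}

```bash
mkdir -p pics; cat > h.py <<'E'
import numpy as np,cv2
from station import r,imaging,models
def ray(c,at):
    K=np.array(c["intrinsics"]);D=np.array(c["dist"])
    p=np.array([[at[0]*560,at[1]*420]],float).reshape(1,1,2)
    u=cv2.undistortPoints(p,K,D)[0,0]
    return np.array(c["eye"]),np.array(c["orientation"])@np.array([u[0],u[1],1.])
def atz(c,at,z):
    e,d=ray(c,at); return e+d*(z-e[2])/d[2]
def tri(obs):
    A=np.zeros((3,3));b=np.zeros(3)
    for c,at in obs:
        e,d=ray(c,at);d=d/np.linalg.norm(d);P=np.eye(3)-np.outer(d,d);A+=P;b+=P@e
    return np.linalg.solve(A,b)
E
python3 - <<'E'
from h import *
s=r.sense();print({k:np.round(v,3).tolist() for k,v in s.items()},r.pinch_z)
cs={n:imaging.capture(n) for n in("scene","top")}
cv2.imwrite("pics/a.png",np.hstack([cs["scene"]["frame"],cs["top"]["frame"]])[:, :]) 
for n,c in cs.items(): cv2.imwrite(f"pics/{n}.png",cv2.resize(c["frame"],(784,588)));print(n,np.round(c["eye"],3))
Z=dict(guard=0,board_handle=.023,board_top=.031,drum_cheese=.031,pyramid_cheese=.031,brick_cheese=.031,tongs=0,tongs_grip=.011,tongs_jaw=.011,price_clip=0,flat_tin=0,labels=0,scissors=0,ricotta=0)
for t,z in Z.items():
    obs=[]
    for n,c in cs.items():
        q=models.place_of(c,t)
        if q: 
            q=q[0];obs.append((c,q["at"]));print(t,n,round(q["confidence"],2),np.round(q["at"],3),np.round(atz(c,q["at"],z),4))
    if len(obs)==2: print("   tri",np.round(tri(obs),4))
E
```

```text
{'time_s': 0.0, 'joints': [-49.469, 22.091, 0.378, -0.031, -68.412, -14.816], 'joint_velocities': [-0.026, -0.041, 0.004, -0.047, 0.002, 0.066], 'effort': [0.002, -39.067, 18.741, 4.22, 0.011, -0.0], 'tcp_pos': [0.271, -0.563, 0.221], 'ee_rot': [[-0.901, -0.434, -0.001], [-0.434, 0.901, 0.002], [0.0, 0.002, -1.0]], 'wrist_force': [-0.093, 0.008, 0.467], 'moment': [0.007, 0.04, -0.002], 'gripper_force': 0.0, 'gripper_width': 1.001} 0.0187
scene [-0.378 -0.52   0.74 ]
top [0.274 0.046 1.491]
guard scene 0.64 [0.589 0.531] [ 0.6503 -0.1024  0.    ]
guard top 0.62 [0.572 0.452] [ 0.6392 -0.1117  0.    ]
   tri [ 0.6359 -0.1095  0.011 ]
board_handle scene 0.85 [0.569 0.539] [ 0.5862 -0.0951  0.023 ]
board_handle top 0.65 [0.568 0.478] [ 0.5952 -0.0977  0.023 ]
   tri [ 0.5942 -0.0952  0.019 ]
board_top scene 0.69 [0.625 0.484] [ 0.7423 -0.1274  0.031 ]
board_top top 0.69 [0.578 0.378] [ 0.7465 -0.1253  0.031 ]
   tri [ 0.7475 -0.1256  0.0278]
drum_cheese scene 0.4 [0.586 0.456] [ 0.7732 -0.0364  0.031 ]
drum_cheese top 0.71 [0.389 0.561] [0.4793 0.2508 0.031 ]
   tri [0.5218 0.0574 0.1623
[... 685 characters left out ...]
 ] [0.6751 0.1962 0.    ]
price_clip top 0.67 [0.418 0.438] [0.669  0.1972 0.    ]
   tri [0.6696 0.1952 0.0027]
flat_tin scene 0.89 [0.219 0.489] [0.3809 0.5083 0.    ]
flat_tin top 0.81 [0.267 0.636] [0.379  0.4929 0.    ]
   tri [0.3753 0.4935 0.008 ]
labels scene 0.67 [0.279 0.443] [0.5337 0.5064 0.    ]
labels top 0.7 [0.261 0.535] [0.5286 0.5092 0.    ]
   tri [0.5303 0.5067 0.0015]
scissors scene 0.82 [0.621 0.726] [ 0.3571 -0.2897  0.    ]
scissors top 0.76 [0.665 0.636] [ 0.3606 -0.2802  0.    ]
   tri [ 0.3626 -0.2848 -0.0078]
ricotta scene 0.93 [0.759 0.694] [ 0.5009 -0.4379 -0.    ]
ricotta top 0.57 [0.74  0.538] [ 0.5007 -0.4372  0.    ]
   tri [ 5.008e-01 -4.376e-01 -2.000e-04]
```

View pics/scene.png

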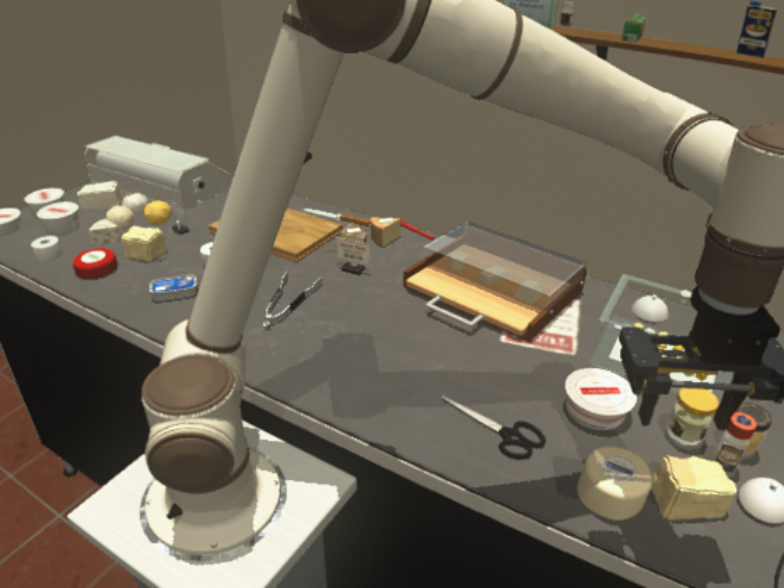

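View pics/top.png

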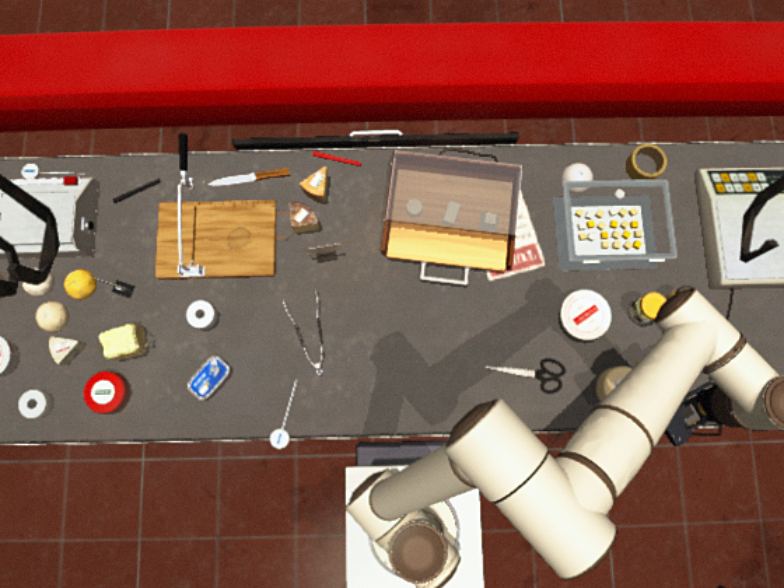

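The drum is the left cheese at top-view pixel (413,206), the brick is in the middle at (452,212), and the pyramid is on the right at (490,217). The handle is at (444,280). The tongs' pivot is at (319,370), with tips at (285,292) and (318,291). The network's drum and brick hits in the top view landed on the wrong objects. I'll move over the handle next.

```bash
cat >> h.py <<'E'
def yaw_of(R): return np.degrees(np.arctan2(R[1,1],R[0,1]))   # tool y axis angle
def plan(pos,yaw=None,n=None,start=None):
    """constant row repeated n times from the present pose to pos with tool-y at yaw (mod 180)"""
    s=r.sense();p=np.array(s["tcp_pos"]) if start is None else np.array(start[0]);y0=yaw_of(np.array(s["ee_rot"])) if start is None else start[1]
    dy=0 if yaw is None else (yaw-y0+90)%180-90
    d=np.array(pos)-p
    n=n or max(int(np.ceil(np.linalg.norm(d)*1.05/.0405)),int(np.ceil(abs(dy)/7.1)),1)
    t=dy/n;M=np.zeros((2,2))
    for k in range(n):
        a=np.radians(y0+k*t);M+=np.array([[-np.sin(a),np.cos(a)],[np.cos(a),np.sin(a)]])  # cols: tool x, tool y (z down)
    xy=np.linalg.solve(M,d[:2])
    print("from",np.round(p,4),round(y0,2),"n",n,"row",[np.round([*xy,-d[2]/n],4).tolist(),round(-t,2)])
E
python3 - <<'E'
from h import *
plan([.594,-.097,.2],172)
E
```

```text
from [ 0.2712 -0.5631  0.2226] 115.71 n 15 row [[-0.0393, 0.0023, 0.0015], np.float64(-3.75)]
```

>>> apply_moves(
  moves=[
    [[-0.0393, 0.0023, 0.0015], -3.75],
    [[-0.0393, 0.0023, 0.0015], -3.75],
    [[-0.0393, 0.0023, 0.0015], -3.75],
    [[-0.0393, 0.0023, 0.0015], -3.75],
    [[-0.0393, 0.0023, 0.0015], -3.75],
  ],
  hand=0.025,
)

```text
time_s: 1.92
tcp_pos: [0.43, -0.4453, 0.2149]
ee_rot: [[-0.712, -0.702, 0.0], [-0.702, 0.712, -0.0], [0.0, -0.0, -1.0]]
wrist_force: [0.3, 0.2, -0.2]
gripper_width: 0.706
gripper_force: 0.0
```

>>> apply_moves(
  moves=[
    [[-0.0393, 0.0023, 0.0015], -3.75],
    [[-0.0393, 0.0023, 0.0015], -3.75],
    [[-0.0393, 0.0023, 0.0015], -3.75],
    [[-0.0393, 0.0023, 0.0015], -3.75],
    [[-0.0393, 0.0023, 0.0015], -3.75],
  ],
)

```text
time_s: 2.33
tcp_pos: [0.5413, -0.2835, 0.2074]
ee_rot: [[-0.448, -0.894, 0.0], [-0.894, 0.448, -0.0], [0.0, -0.0, -1.0]]
wrist_force: [0.1, -0.4, 0.4]
gripper_width: 0.34
gripper_force: 0.0
```

>>> apply_moves(
  moves=[
    [[-0.0393, 0.0023, 0.0015], -3.75],
    [[-0.0393, 0.0023, 0.0015], -3.75],
    [[-0.0393, 0.0023, 0.0015], -3.75],
    [[-0.0393, 0.0023, 0.0015], -3.75],
    [[-0.0393, 0.0023, 0.0015], -3.75],
  ],
)

```text
time_s: 2.75
tcp_pos: [0.5946, -0.0948, 0.2]
ee_rot: [[-0.136, -0.991, 0.0], [-0.991, 0.136, -0.0], [0.0, -0.0, -1.0]]
wrist_force: [0.1, 0.2, -0.2]
gripper_width: 0.285
gripper_force: 0.0
```

```bash
python3 - <<'E'
from h import *
s=r.sense();print(s["time_s"],s["tcp_pos"],yaw_of(np.array(s["ee_rot"])))
c=imaging.capture("wrist");cv2.imwrite("pics/w1.png",cv2.resize(c["frame"],(784,588)));print(c["eye"],np.round(c["orientation"],2))
for t,z in dict(board_handle=.023,board_top=.031,guard=0,drum_cheese=.031).items():
    for q in models.place_of(c,t)[:1]: print(t,q["confidence"],q["at"],atz(c,q["at"],z))
E
```

```text
2.75 [ 0.59456982 -0.09475778  0.19997906] 172.15800919129913
[ 0.58281098 -0.17498241  0.3615523 ] [[-0.99  0.13  0.04]
 [ 0.14  0.95  0.29]
 [-0.    0.29 -0.96]]
board_handle 0.65 [0.5073, 0.4529] [ 0.59574493 -0.09527546  0.023     ]
guard 0.59 [0.4175, 0.4381] [ 0.64916774 -0.10404526  0.        ]
```

View pics/w1.png

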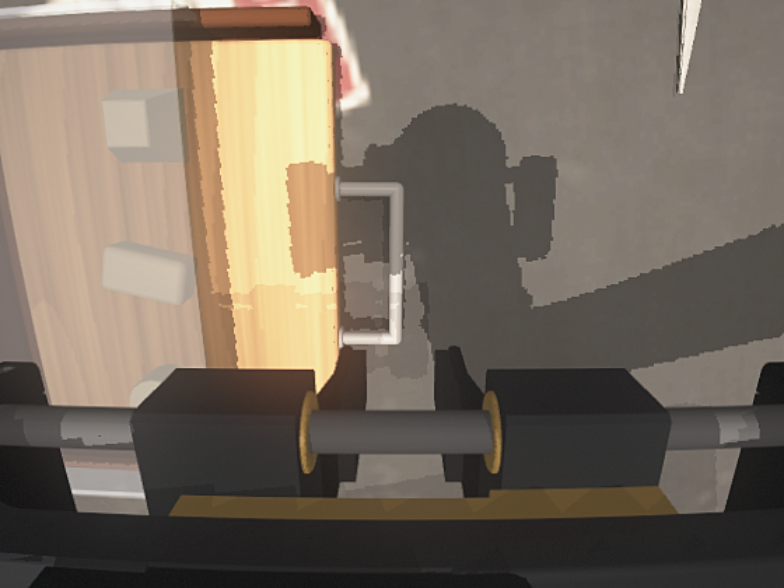

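The wrist view shows the whole handle bar between (398,187) and (397,341). The board's front edge runs from (332,50) to (340,350). I'll compute the bar centre and direction from these.

```bash
python3 - <<'E'
from h import *
c=imaging.capture("wrist")
f=lambda u,v,z:atz(c,[u/784,v/588],z)
a,b=f(398,187,.023),f(396.5,340,.023);print(a,b,(a+b)/2,np.linalg.norm(a-b),np.degrees(np.arctan2(*(b-a)[1::-1])))
a,b=f(331,50,.031),f(340,350,.031);print(a,b,np.degrees(np.arctan2(*(b-a)[1::-1])))
E
```

```text
[ 0.58695183 -0.15270672  0.023     ] [ 0.60401103 -0.04068871  0.023     ] [ 0.59548143 -0.09669771  0.023     ] 0.11330953729449855 81.3409684096093
[ 0.61673576 -0.24427641  0.031     ] [ 0.64622439 -0.04179563  0.031     ] 81.7138893238461
```

>>> apply_moves(
  moves=[
    [[0.0016, -0.0011, 0.038], 0.65],
    [[0, 0, 0.038], 0],
    [[0, 0, 0.038], 0],
    [[0, 0, 0.038], 0],
    [[0, 0, 0.037], 0],
  ],
)

```text
time_s: 3.47
tcp_pos: [0.5945, -0.1004, 0.0098]
ee_rot: [[-0.154, -0.988, 0.001], [-0.988, 0.154, -0.0], [-0.0, -0.001, -1.0]]
wrist_force: [0.3, 0.8, 0.4]
gripper_width: 0.29
gripper_force: 0.0
```

>>> apply_moves(
  moves=[
    [[0, 0, 0], 0],
    [[0, 0, 0], 0],
    [[0, 0, 0], 0],
    [[0, 0, 0], 0],
  ],
  hand=0.0,
)

```text
time_s: 3.8
tcp_pos: [0.5961, -0.0992, 0.0135]
ee_rot: [[-0.152, -0.988, 0.004], [-0.988, 0.152, -0.0], [-0.0, -0.004, -1.0]]
wrist_force: [0.3, -2.8, -3.7]
gripper_width: 0.1
gripper_force: 30.0
```

>>> apply_moves(
  moves=[
    [[0, 0.01, 0], 0],
    [[0, 0.02, 0], 0],
    [[0, 0.02, 0], 0],
    [[0, 0.02, 0], 0],
    [[0, 0.02, 0], 0],
  ],
)

```text
time_s: 4.22
tcp_pos: [0.5068, -0.0858, 0.0134]
ee_rot: [[-0.151, -0.989, 0.005], [-0.989, 0.151, -0.001], [-0.0, -0.005, -1.0]]
wrist_force: [1.8, -6.5, -2.5]
gripper_width: 0.101
gripper_force: 30.0
```

>>> apply_moves(
  moves=[
    [[0, 0.01, 0], 0],
    [[0, 0.01, 0], 0],
    [[0, 0.01, 0], 0],
    [[0, 0.005, 0], 0],
    [[0, 0, 0], 0],
  ],
)

```text
time_s: 4.63
tcp_pos: [0.4708, -0.0804, 0.0133]
ee_rot: [[-0.151, -0.989, 0.001], [-0.989, 0.151, -0.001], [0.0, -0.001, -1.0]]
wrist_force: [-1.8, -6.2, 3.6]
gripper_width: 0.101
gripper_force: 30.0
```

>>> apply_moves(
  moves=[
    [[0, 0.005, 0], 0],
    [[0, 0.005, 0], 0],
    [[0, 0, 0], 0],
  ],
)

```text
time_s: 4.88
tcp_pos: [0.4616, -0.079, 0.0133]
ee_rot: [[-0.151, -0.989, 0.002], [-0.989, 0.151, -0.001], [0.0, -0.002, -1.0]]
wrist_force: [-1.9, -7.1, 3.9]
gripper_width: 0.101
gripper_force: 30.0
```

>>> apply_moves(
  moves=[
    [[0, 0.004, 0], 0],
    [[0, 0.004, 0], 0],
    [[0, 0, 0], 0],
  ],
)

```text
time_s: 5.13
tcp_pos: [0.4611, -0.0787, 0.0135]
ee_rot: [[-0.148, -0.989, 0.017], [-0.989, 0.148, -0.001], [-0.001, -0.017, -1.0]]
wrist_force: [14.7, -23.5, -15.3]
gripper_width: 0.106
gripper_force: 30.0
```

>>> apply_moves(
  moves=[
    [[0, 0.003, 0], 0],
    [[0, 0.002, 0], 0],
    [[0, 0, 0], 0],
  ],
)

```text
time_s: 5.38
tcp_pos: [0.4612, -0.0784, 0.0136]
ee_rot: [[-0.148, -0.989, 0.026], [-0.989, 0.148, -0.001], [-0.003, -0.025, -1.0]]
wrist_force: [24.6, -33.8, -28.9]
gripper_width: 0.103
gripper_force: 30.0
```

>>> apply_moves(
  moves=[
    [[0, -0.006, 0], 0],
    [[0, -0.006, 0], 0],
    [[0, 0, 0], 0],
  ],
)

```text
time_s: 5.63
tcp_pos: [0.4633, -0.0791, 0.0134]
ee_rot: [[-0.151, -0.989, 0.005], [-0.989, 0.151, -0.001], [0.0, -0.005, -1.0]]
wrist_force: [0.5, -8.3, 3.1]
gripper_width: 0.107
gripper_force: 30.0
```

>>> apply_moves(
  moves=[
    [[0, 0, 0], 0],
    [[0, 0, 0], 0],
    [[0, 0, 0], 0],
  ],
  hand=0.025,
)

```text
time_s: 5.88
tcp_pos: [0.4618, -0.0776, 0.0125]
ee_rot: [[-0.151, -0.989, 0.004], [-0.989, 0.151, 0.001], [-0.001, -0.004, -1.0]]
wrist_force: [-0.3, 0.7, -0.1]
gripper_width: 0.237
gripper_force: 0.0
```

>>> apply_moves(
  moves=[
    [[0, 0, -0.03], 0],
    [[0, 0, -0.04], 0],
    [[0, 0, -0.04], 0],
    [[0, 0, -0.04], 0],
    [[0, 0, -0.04], 0],
  ],
)

```text
time_s: 6.3
tcp_pos: [0.4602, -0.0775, 0.204]
ee_rot: [[-0.15, -0.989, 0.002], [-0.989, 0.15, 0.001], [-0.001, -0.002, -1.0]]
wrist_force: [1.2, 0.4, 0.0]
gripper_width: 0.285
gripper_force: 0.0
```

```bash
python3 - <<'E'
from h import *
c=imaging.capture("top");print(c["shot"])
cv2.imwrite("pics/t2.png",cv2.resize(c["frame"][150:320,180:400],(792,612))[:600])
for t,z in dict(tongs=0,tongs_grip=.011,tongs_jaw=.011,board_handle=.023,board_top=.031,drum_cheese=.031).items():
    for q in models.place_of(c,t)[:2]: print(t,round(q["confidence"],2),np.round(np.array(q["at"])*[560,420],1),atz(c,q["at"],z).round(4))
plan([.47,.19,.2],109)
E
```

```text
5
tongs 0.64 [229.3 265.4] [0.3788 0.2157 0.    ]
tongs_grip 0.74 [216.9 236.6] [0.4788 0.2575 0.011 ]
tongs_jaw 0.69 [213.3 215.7] [0.553  0.2703 0.011 ]
board_handle 0.68 [310.9 238.2] [ 0.4635 -0.0684  0.023 ]
board_handle 0.22 [314.4 187. ] [ 0.6451 -0.0878  0.023 ]
board_top 0.65 [319.3 195.5] [ 0.6119 -0.103   0.031 ]
drum_cheese 0.68 [287.8 187.8] [0.6425 0.0065 0.031 ]
from [ 0.4594 -0.0778  0.1998] 171.32 n 9 row [[-0.0259, 0.0175, -0.0], np.float64(6.92)]
```

View pics/t2.png

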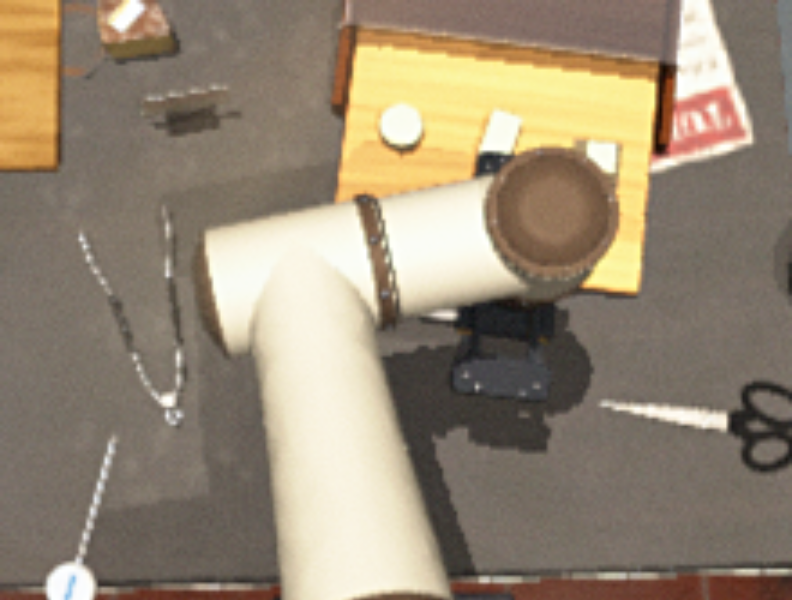

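The drum is now in the open on the left of the board at crop pixel (402,127), clear of the roof. The tongs' pivot is at (173,415), with tips at (83,235) and (165,208). I'll go over the tongs.

```bash
python3 - <<'E'
from h import *
plan([.455,.235,.2],107)
E
```

```text
from [ 0.4594 -0.0778  0.1998] 171.32 n 10 row [[-0.0258, 0.0205, -0.0], np.float64(6.43)]
```

>>> apply_moves(
  moves=[
    [[-0.0258, 0.0205, 0], 6.43],
    [[-0.0258, 0.0205, 0], 6.43],
    [[-0.0258, 0.0205, 0], 6.43],
    [[-0.0258, 0.0205, 0], 6.43],
    [[-0.0258, 0.0205, 0], 6.43],
  ],
  hand=0.087,
)

```text
time_s: 7.07
tcp_pos: [0.412, 0.0716, 0.1998]
ee_rot: [[-0.64, -0.768, -0.003], [-0.768, 0.64, -0.002], [0.003, 0.001, -1.0]]
wrist_force: [1.3, 0.2, -0.3]
gripper_width: 0.581
gripper_force: 0.0
```

>>> apply_moves(
  moves=[
    [[-0.0258, 0.0205, 0], 6.43],
    [[-0.0258, 0.0205, 0], 6.43],
    [[-0.0258, 0.0205, 0], 6.43],
    [[-0.0258, 0.0205, 0], 6.43],
    [[-0.0258, 0.0205, 0], 6.43],
  ],
)

```text
time_s: 7.48
tcp_pos: [0.4519, 0.2303, 0.1995]
ee_rot: [[-0.95, -0.311, -0.003], [-0.311, 0.95, -0.002], [0.003, -0.001, -1.0]]
wrist_force: [0.7, 0.4, 0.5]
gripper_width: 0.946
gripper_force: 0.0
```

```bash
python3 - <<'E'
from h import *
c=imaging.capture("wrist");t=imaging.capture("top");s=r.sense();print(s["tcp_pos"],yaw_of(np.array(s["ee_rot"])))
cv2.imwrite("pics/w2.png",cv2.resize(c["frame"],(784,588)));cv2.imwrite("pics/t3r.png",t["frame"])
for n,z in dict(tongs=0,tongs_grip=.011,tongs_jaw=.011,board_handle=.023,board_top=.031,drum_cheese=.031,pyramid_cheese=.031,brick_cheese=.031,).items():
  for k in (c,t):
    for q in models.place_of(k,n)[:1]: print(n,round(q["confidence"],2),np.round(np.array(q["at"])*[784,588],1),atz(k,q["at"],z).round(4))
E
```

```text
[0.4541113  0.23243243 0.1989225 ] 108.46388896879608
tongs 0.94 [417.3 181.9] [0.3928 0.2227 0.    ]
tongs 0.62 [435.3 331.9] [ 0.4704 -0.0703  0.    ]
tongs_grip 0.64 [408.5 261.5] [ 0.6507 -0.0085  0.011 ]
board_handle 0.73 [416.5 179.6] [0.3905 0.2205 0.023 ]
board_handle 0.88 [435.  334.2] [ 0.4618 -0.0675  0.023 ]
board_top 0.93 [446.2 268.7] [ 0.625  -0.1014  0.031 ]
drum_cheese 0.17 [294.5 481.2] [0.6491 0.2021 0.031 ]
drum_cheese 0.46 [407.5 260.4] [ 0.6486 -0.0053  0.031 ]
pyramid_cheese 0.76 [482.  275.5] [ 0.6051 -0.1903  0.031 ]
brick_cheese 0.57 [440.7 262.5] [ 0.6412 -0.0883  0.031 ]
```

View pics/w2.png

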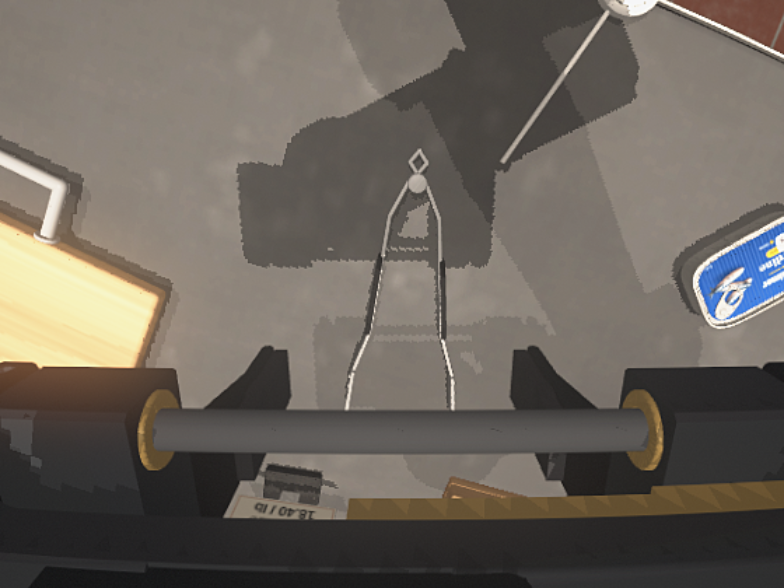

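The wrist view shows the tongs' pivot at (417,183). The black grips run from (380,257) to (367,333) and from (442,262) to (442,335). I'll compute the grip pose from these.

```bash
python3 - <<'E'
from h import *
c=imaging.capture("wrist")
f=lambda u,v,z:atz(c,[u/784,v/588],z)
P=f(417,183,.02);L=[f(380,257,.018),f(367,333,.018)];R=[f(442,262,.018),f(442,335,.018)]
m0=(L[0]+R[0])/2;m1=(L[1]+R[1])/2;g=(m0+m1)/2
print(P,m0,m1,g)
for a,b in((P,g),(P,m1),(m0,m1),(L[0],L[1]),(R[0],R[1])): print(np.linalg.norm((b-a)[:2]),np.degrees(np.arctan2(*(b-a)[1::-1])))
print(np.linalg.norm(sum(L)/2-sum(R)/2))
# top cam tips
t=imaging.capture("top");h=lambda u,v,z:atz(t,[(u/3.6+180)/560,(v*170/612*1+150)/420],z)
p,a,b=h(173,404,.02),h(83,232,.015),h(165,206,.015);m=(a+b)/2;print("top",p,m,np.degrees(np.arctan2(*(m-p)[1::-1])),np.linalg.norm(m-p))
E
```

```text
[0.39418174 0.22058439 0.02      ] [0.44755842 0.23434193 0.018     ] [0.50439151 0.24835011 0.018     ] [0.47597497 0.24134602 0.018     ]
0.08438706464398575 14.242623468437174
0.11365354567739339 14.140548494663316
0.058534002172999866 13.846229281337546
0.06034449039862508 8.178339673204066
0.057329152769881035 19.81328762895901
0.05148844556767416
top [0.38830827 0.21776018 0.02      ] [0.56954923 0.26575691 0.015     ] 14.832738125325584 0.18755524224450848
```

```bash
python3 - <<'E'
from h import *
plan([.477,.242,.04],104.2,5)
E
```

```text
from [0.4528 0.229  0.2011] 108.37 n 5 row [[-0.0054, 0.0011, 0.0322], np.float64(0.83)]
```

>>> apply_moves(
  moves=[
    [[-0.0054, 0.0011, 0.0322], 0.83],
    [[-0.0054, 0.0011, 0.0322], 0.83],
    [[-0.0054, 0.0011, 0.0322], 0.83],
    [[-0.0054, 0.0011, 0.0322], 0.83],
    [[-0.0054, 0.0011, 0.0322], 0.83],
  ],
)

```text
time_s: 8.9
tcp_pos: [0.4774, 0.2423, 0.0389]
ee_rot: [[-0.969, -0.245, 0.001], [-0.245, 0.969, 0.001], [-0.001, 0.0, -1.0]]
wrist_force: [-0.8, 0.5, 0.1]
gripper_width: 0.999
gripper_force: 0.0
```

>>> apply_moves(
  moves=[
    [[0, 0, 0.012], 0],
    [[0, 0, 0.012], 0],
    [[0, 0, 0.01], 0],
    [[0, 0, 0], 0],
  ],
)

```text
time_s: 9.23
tcp_pos: [0.4761, 0.2412, 0.004]
ee_rot: [[-0.969, -0.245, -0.003], [-0.245, 0.969, -0.003], [0.004, -0.002, -1.0]]
wrist_force: [-0.6, -0.8, -0.5]
gripper_width: 0.995
gripper_force: 0.0
```

```bash
python3 - <<'E'
from h import *
for i in range(4):
  c=imaging.capture("wrist");s=r.sense();print(s["tcp_pos"],yaw_of(np.array(s["ee_rot"])),s["wrist_force"])
cv2.imwrite("pics/w3.png",cv2.resize(c["frame"],(784,588)))
E
```

```text
[0.47669247 0.24170348 0.00528501] 104.22453959401803 [-0.49156438 -0.81340779  0.29316949]
[0.47724676 0.24218634 0.00620693] 104.23586199939021 [-0.08768901  0.21218512 -0.56500022]
[0.47755453 0.24244723 0.00675765] 104.23996267287735 [-0.13814887  0.33587914 -0.90064048]
[0.47768839 0.24257361 0.00705501] 104.23637319180214 [-0.1927475  -0.21143547  0.53729995]
```

View pics/w3.png

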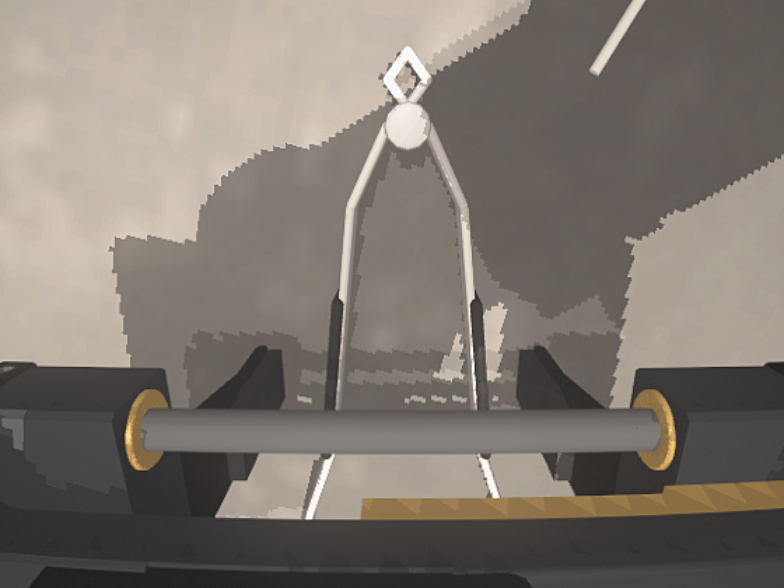

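The fingers straddle the grips evenly: pivot at (407,126), strips at columns 335 and 480. I'll squeeze partway and lift.

>>> apply_moves(
  moves=[
    [[0, 0, 0.003], 0],
    [[0, 0, 0], 0],
    [[0, 0, 0], 0],
    [[0, 0, 0], 0],
    [[0, 0, 0], 0],
  ],
  hand=0.046,
)

```text
time_s: 9.85
tcp_pos: [0.4772, 0.2421, 0.0033]
ee_rot: [[-0.969, -0.246, 0.0], [-0.246, 0.969, 0.0], [-0.0, 0.0, -1.0]]
wrist_force: [0.5, -0.0, 0.8]
gripper_width: 0.702
gripper_force: 0.3
```

>>> apply_moves(
  moves=[
    [[0, 0, 0], 0],
    [[0, 0, 0], 0],
    [[0, 0, 0], 0],
  ],
)

```text
time_s: 10.1
tcp_pos: [0.4774, 0.2423, 0.0033]
ee_rot: [[-0.969, -0.246, 0.001], [-0.246, 0.969, 0.001], [-0.001, 0.0, -1.0]]
wrist_force: [-0.4, 1.0, 1.1]
gripper_width: 0.549
gripper_force: 7.5
```

>>> apply_moves(
  moves=[
    [[0, 0, -0.01], 0],
    [[0, 0, -0.02], 0],
    [[0, 0, -0.03], 0],
    [[0, 0, -0.03], 0],
    [[0, 0, 0], 0],
  ],
)

```text
time_s: 10.52
tcp_pos: [0.4802, 0.2443, 0.0994]
ee_rot: [[-0.969, -0.247, 0.009], [-0.247, 0.969, 0.007], [-0.011, 0.004, -1.0]]
wrist_force: [1.4, 1.3, 0.2]
gripper_width: 0.533
gripper_force: 7.0
```

```bash
python3 - <<'E'
from h import *
for i in range(2):
  c=imaging.capture("wrist");s=r.sense();print(s["tcp_pos"],yaw_of(np.array(s["ee_rot"])),s["wrist_force"],s["moment"],s["gripper_width"]*.087,s["gripper_force"])
t=imaging.capture("top")
im=cv2.resize(c["frame"],(560,420));cv2.imwrite("pics/w4.png",np.hstack([im[:,80:480],cv2.resize(t["frame"][160:300,180:313],(400,420))]))
E
```

```text
[0.47872207 0.24340175 0.09681738] 104.2351267876722 [-0.55672659  0.00525301 -1.22455457] [0.02223337 0.01350781 0.02362162] 0.04616707304522707 7.023385092616081
[0.47732669 0.24235529 0.09466434] 104.19258617858011 [ 0.03791404  0.10253685 -1.52712594] [-0.06268057  0.07087492 -0.00348831] 0.04584885853721502 7.024452388286591
```

View pics/w4.png

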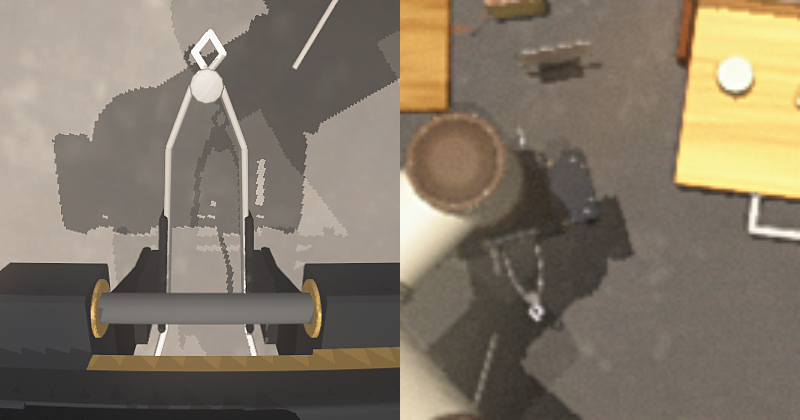

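The tongs are held centred and level in the fingers, with 46 mm over the grips. In the top view the drum stands clear at the left of the board. Next I'll locate the drum precisely by matching its projected silhouette in both fixed cameras.

```bash
cat >> h.py <<'E'
from scipy.optimize import least_squares
def proj(c,X):
    R=np.array(c["orientation"]).T;X=(np.asarray(X)-np.array(c["eye"]))@R.T
    return cv2.projectPoints(X,np.zeros(3),np.zeros(3),np.array(c["intrinsics"]),np.array(c["dist"]))[0][:,0]
def sil(c,x,y,z0=.031,rad=.021,h=.03):
    a=np.linspace(0,2*np.pi,40);X=[[x+rad*np.cos(t),y+rad*np.sin(t),z] for z in(z0,z0+h) for t in a]
    return cv2.convexHull(proj(c,X).astype(np.float32))
def fit(c,reg,g):
    v,u=np.nonzero(reg);m=np.array([u.mean(),v.mean()])
    def res(p):
        M=cv2.moments(sil(c,*p));return [M["m10"]/M["m00"]-m[0],M["m01"]/M["m00"]-m[1]]
    s=least_squares(res,g,diff_step=1e-3);return s.x,len(u),cv2.contourArea(sil(c,*s.x))
E
python3 - <<'E'
from h import *
for n in("top","scene"):
    c=imaging.capture(n);im=c["frame"]
    u0=proj(c,[[.643,-.005,.046]])[0];print(n,u0)
    for q in models.cut_out(c,"drum_cheese")[:2]: print(" net",round(q["confidence"],2),fit(c,q["region"],[.643,-.005]))
    hsv=cv2.cvtColor(im,cv2.COLOR_BGR2HSV)
    u,v=np.round(u0).astype(int);print(hsv[v-9:v+10:3,u-14:u+15:4].tolist()) if n=="top" else 0
    for k in("pyramid_cheese","brick_cheese"):
        for q in models.place_of(c,k)[:1]: print(k,q["confidence"],atz(c,q["at"],.031))
    cv2.imwrite(f"pics/d_{n}.png",cv2.resize(im[v-40:v+40,u-50:u+50],(400,320),interpolation=0))
a,b=[cv2.imread(f"pics/d_{n}.png") for n in("top","scene")];cv2.imwrite("pics/d.png",np.hstack([a,b]))
E
```

```text
top [291.163518  186.4914136]
[[[20, 132, 255], [26, 114, 250], [25, 104, 250], [26, 113, 250], [26, 115, 250], [25, 112, 250], [25, 112, 251], [25, 107, 251]], [[20, 126, 255], [22, 127, 251], [20, 136, 249], [38, 11, 252], [37, 9, 252], [25, 118, 251], [25, 107, 250], [26, 100, 251]], [[24, 117, 255], [24, 114, 251], [23, 102, 247], [32, 13, 251], [35, 13, 252], [22, 97, 235], [24, 126, 250], [23, 126, 251]], [[23, 129, 254], [22, 123, 250], [17, 108, 217], [33, 11, 251], [35, 11, 251], [18, 109, 205], [25, 116, 251], [25, 112, 250]], [[23, 124, 252], [22, 127, 251], [22, 130, 255], [40, 18, 255], [35, 13, 255], [22, 134, 252], [24, 124, 250], [25, 112, 251]], [[24, 120, 251], [24, 120, 250], [24, 111, 251], [22, 131, 253], [17, 150, 226], [25, 117, 252], [24, 119, 251], [23, 120, 251]], [[24, 116, 251], [24, 115, 250], [24, 124, 251], [24, 117, 251], [23, 126, 251], [22, 126, 251], [23, 128, 251], [21, 126, 251]]]
pyramid_cheese 0.59 [ 0.6023025  -0.18836634  0.031     ]
brick_cheese 0.6 [ 0.64761769 -0.0939266   0.031     ]
scene [301.18943969 202.28268239]
 net 0.7 (array([0.66911467, 0.19320892]), 465, 160.63525130145717)
 net 0.64 (array([ 0.6470326 , -0.00659214]), 177, 188.86271987343207)
pyramid_cheese 0.77 [ 0.63085448 -0.18501479  0.031     ]
brick_cheese 0.54 [ 0.63403518 -0.08853712  0.031     ]
```

View pics/d.png

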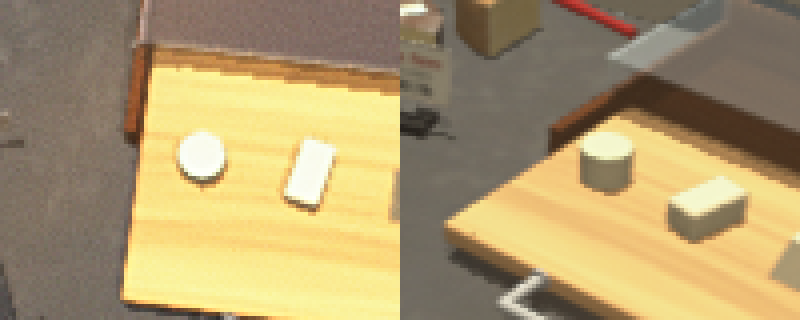

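In the top crop (left) the drum is the white disc at (202,157), and the brick is to its right at (310,173). In the scene crop the drum is at (606,160). I'll fit the drum by colour in the top view.

```bash
python3 - <<'E'
from h import *
c=imaging.capture("top");hsv=cv2.cvtColor(c["frame"],cv2.COLOR_BGR2HSV)
m=((hsv[...,1]<75)&(hsv[...,2]>170)).astype(np.uint8)
n,l,st,ce=cv2.connectedComponentsWithStats(m)
k=l[186,291] or l[188,290];print(st[k],ce[k],fit(c,l==k,[.643,-.005]))
# disc only (top face) at z=.061
print("top face",atz(c,[(ce[k][0]+.0)/560,ce[k][1]/420],.061))
kb=l[193,317] ;print("brick",st[kb],ce[kb]);v,u=np.nonzero(l==kb);q=cv2.boxPoints(cv2.minAreaRect(np.c_[u,v].astype(np.float32)));print([atz(c,[a/560,b/420],.057)[:2].round(4).tolist() for a,b in q])
s=r.sense();print(s["tcp_pos"],yaw_of(np.array(s["ee_rot"])))
E
```

```text
[286 179  11  12 108] [290.96296296 184.23148148] (array([ 0.65087853, -0.00450897]), 108, 136.94238026440144)
top face [ 0.64720602 -0.0040223   0.061     ]
brick [312 180  13  17 134] [318.20895522 188.26119403]
[[0.6114, -0.074], [0.6632, -0.0946], [0.6522, -0.1217], [0.6006, -0.1009]]
[0.47691871 0.24188915 0.09256518] 104.21838983439139
```

```bash
python3 - <<'E'
from h import *
plan([.568,.012,.14],78,10)
E
```

```text
from [0.4769 0.2419 0.0926] 104.22 n 10 row [[-0.0082, -0.0236, -0.0047], np.float64(2.62)]
```

>>> apply_moves(
  moves=[
    [[0, 0, -0.02], 0],
    [[-0.0082, -0.0236, -0.0047], 2.62],
    [[-0.0082, -0.0236, -0.0047], 2.62],
    [[-0.0082, -0.0236, -0.0047], 2.62],
    [[-0.0082, -0.0236, -0.0047], 2.62],
  ],
  hand=0.048,
)

```text
time_s: 11.53
tcp_pos: [0.5266, 0.1544, 0.132]
ee_rot: [[-0.998, -0.064, 0.0], [-0.064, 0.998, 0.0], [-0.0, 0.0, -1.0]]
wrist_force: [0.8, 0.8, -0.7]
gripper_width: 0.548
gripper_force: 6.8
```

>>> apply_moves(
  moves=[
    [[-0.0082, -0.0236, 0], 2.62],
    [[-0.0082, -0.0236, 0], 2.62],
    [[-0.0082, -0.0236, 0], 2.62],
    [[-0.0082, -0.0236, 0], 2.62],
    [[-0.0082, -0.0236, 0], 2.62],
  ],
)

```text
time_s: 11.95
tcp_pos: [0.5643, 0.0352, 0.1316]
ee_rot: [[-0.986, 0.165, -0.0], [0.165, 0.986, -0.0], [0.0, -0.0, -1.0]]
wrist_force: [0.6, -0.1, -0.6]
gripper_width: 0.554
gripper_force: 6.8
```

>>> apply_moves(
  moves=[
    [[-0.0082, -0.0236, 0], 2.62],
    [[0, 0, 0], 0],
    [[0, 0, 0], 0],
    [[0, 0, 0], 0],
  ],
)

```text
time_s: 12.28
tcp_pos: [0.5681, 0.0118, 0.1317]
ee_rot: [[-0.978, 0.208, -0.0], [0.208, 0.978, 0.0], [0.0, -0.0, -1.0]]
wrist_force: [-0.4, -0.3, -0.6]
gripper_width: 0.552
gripper_force: 6.8
```

```bash
python3 - <<'E'
from h import *
ims=[]
for n in("scene","top","wrist"):
    c=imaging.capture(n);s=r.sense();print(s["tcp_pos"],yaw_of(np.array(s["ee_rot"])),s["gripper_width"]*.087,s["gripper_force"])
    if n!="wrist":
        u,v=np.round(proj(c,[[.64,0,.08]])[0]).astype(int);print(u,v);ims.append(cv2.resize(c["frame"][v-40:v+40,u-45:u+45],(400,356)))
    else: ims.append(cv2.resize(c["frame"],(320,240)))
a=np.hstack(ims[:2]);cv2.imwrite("pics/e.png",np.vstack([a,np.hstack([ims[2],np.zeros((240,480,3),np.uint8)])])[:600])
E
```

```text
[0.5681168  0.01222734 0.13176519] 78.06414647497215 0.0483645322038123 6.768249763517815
300 193
[0.56811062 0.01247393 0.13181881] 78.09036653855121 0.048605018725965704 6.768103903123119
290 185
[0.56809552 0.0125974  0.13184381] 78.10290421492957 0.047947351691495964 6.768155089484935
```

View pics/e.png

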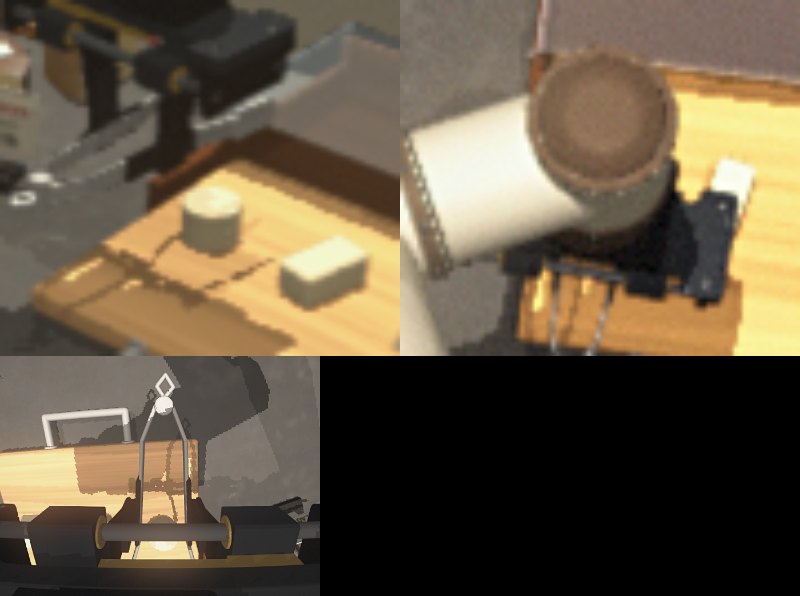

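The wrist inset shows the drum at about (163,535) between the tongs' arms, with the pivot at (163,405). The scene view shows the tongs high above the drum and clear of the brick. I'll check lateral alignment numerically.

```bash
python3 - <<'E'
from h import *
c=imaging.capture("wrist");s=r.sense()
T=np.array(s["tcp_pos"]);R=np.array(s["ee_rot"])
im=c["frame"];hsv=cv2.cvtColor(im,cv2.COLOR_BGR2HSV)
P=atz(c,[285.5/560,87/420],.131+.019);print("pivot in tool",R.T@(P-T))
print("drum pred",sil(c,.647,-.005)[:,0].min(0),sil(c,.647,-.005)[:,0].max(0),"tool",R.T@(np.array([.647,-.005,.046])-T))
m=((hsv[...,1]<90)&(hsv[...,2]>200)).astype(np.uint8);m[:280]=0
n,l,st,ce=cv2.connectedComponentsWithStats(m)
for k in range(1,n):
    if st[k][4]>60: print(st[k],ce[k])
cv2.polylines(im,[sil(c,.647,-.005).astype(np.int32)],True,(0,0,255),1)
cv2.imwrite("pics/f.png",cv2.resize(im[20:380,160:420],(578,600)[:2],interpolation=cv2.INTER_CUBIC))
E
```

```text
pivot in tool [ 0.08755304 -0.00180761 -0.0181154 ]
drum pred [259.98706 278.4583 ] [313.3167  342.52313] tool [-0.08079902 -0.00097405  0.08588336]
[ 43 320  12  17 138] [ 48.60144928 327.93478261]
[228 325   8  12  61] [231.73770492 331.18032787]
[ 243  324   85   22 1458] [285.79492455 333.46639232]
[336 330   9  25 112] [340.33035714 341.21428571]
[213 345  19   7  66] [221.25757576 348.31818182]
[239 345  71   6 157] [271.93630573 347.14012739]
[239 344  94  12 575] [296.08521739 351.57217391]
```

View pics/f.png

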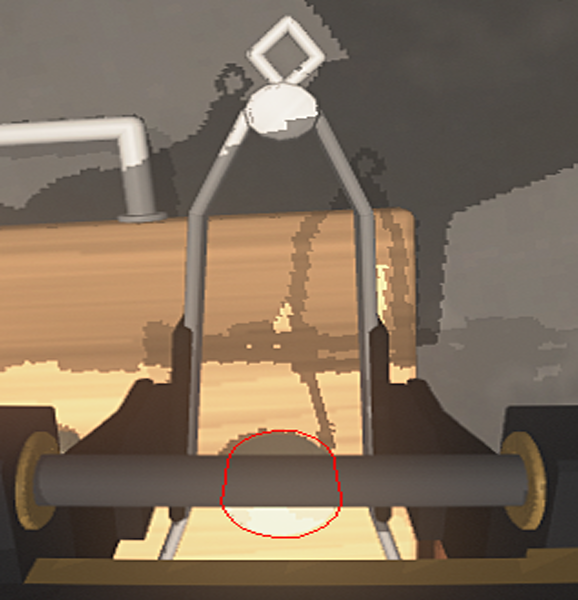

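The predicted drum outline matches the image, with its centre at (282,490) midway between the arms. In tool axes the drum is 80.8 mm ahead and 1 mm to the side, which matches the jaws. I'll descend.

>>> apply_moves(
  moves=[
    [[0, -0.001, 0.025], 0],
    [[0, 0, 0.02], 0],
    [[0, 0, 0.01], 0],
    [[0, 0, 0], 0],
    [[0, 0, 0], 0],
  ],
)

```text
time_s: 12.9
tcp_pos: [0.5682, 0.0111, 0.0769]
ee_rot: [[-0.978, 0.206, -0.0], [0.206, 0.978, -0.001], [0.0, -0.001, -1.0]]
wrist_force: [-0.2, 0.1, -1.0]
gripper_width: 0.554
gripper_force: 6.8
```

>>> apply_moves(
  moves=[
    [[0, 0, 0.01], 0],
    [[0, 0, 0.01], 0],
    [[0, 0, 0.01], 0],
    [[0, 0, 0.005], 0],
    [[0, 0, 0], 0],
  ],
)

```text
time_s: 13.32
tcp_pos: [0.5668, 0.0104, 0.0401]
ee_rot: [[-0.978, 0.208, -0.003], [0.208, 0.978, -0.001], [0.003, -0.001, -1.0]]
wrist_force: [-0.0, -1.2, -0.4]
gripper_width: 0.552
gripper_force: 6.8
```

```bash
python3 - <<'E'
from h import *
for i in range(3):
    c=imaging.capture("scene" if i==2 else "wrist");s=r.sense();print(s["tcp_pos"],yaw_of(np.array(s["ee_rot"])),s["wrist_force"],s["gripper_width"]*.087,s["gripper_force"])
u,v=np.round(proj(c,[[.63,0,.05]])[0]).astype(int)
cv2.imwrite("pics/g.png",cv2.resize(c["frame"][v-38:v+38,u-50:u+50],(790,600)))
E
```

```text
[0.56747914 0.01054106 0.04096324] 78.01627985049834 [ 0.27700134  0.74067874 -0.77999089] 0.048158853935459996 6.767984653524763
[0.56799737 0.01064792 0.04157221] 78.02487807209988 [-0.63107164  0.54335036 -0.60265727] 0.04808283301313127 6.768025881028734
[0.56831407 0.01072917 0.0420042 ] 78.0257844736522 [-0.15151137 -0.1901033  -1.11654562] 0.04785972734164285 6.768057080480503
```

View pics/g.png

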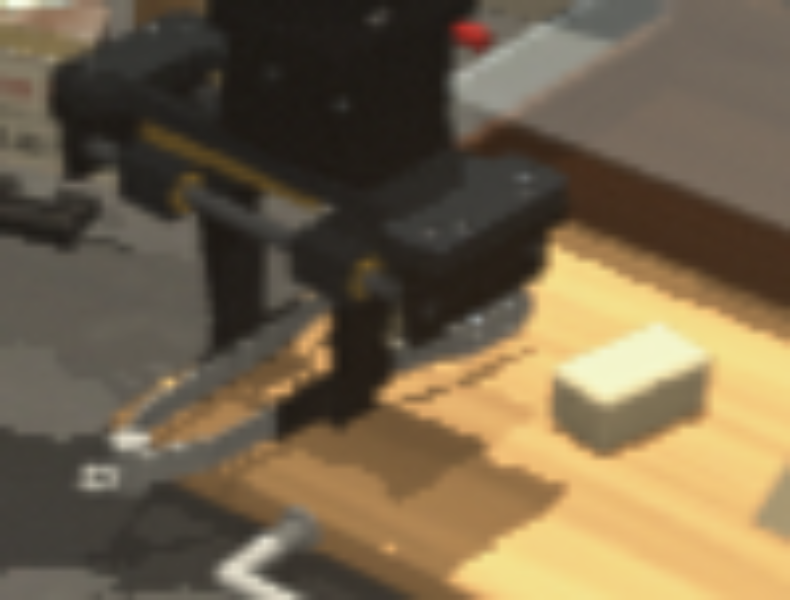

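The right jaw at (480,330) is on the board's near side, well clear of the brick at (630,390), and no contact force is building. I've now viewed 11 pictures, one over the limit of 10, so I'll use numbers only from here. Closing the tongs.

>>> apply_moves(
  moves=[
    [[0, 0, 0], 0],
    [[0, 0, 0], 0],
    [[0, 0, 0], 0],
    [[0, 0, 0], 0],
    [[0, 0, 0], 0],
  ],
  hand=0.0,
)

```text
time_s: 13.88
tcp_pos: [0.5683, 0.0108, 0.0422]
ee_rot: [[-0.978, 0.207, 0.001], [0.207, 0.978, 0.0], [-0.001, 0.0, -1.0]]
wrist_force: [0.1, 0.4, -0.1]
gripper_width: 0.416
gripper_force: 30.0
```

>>> apply_moves(
  moves=[
    [[0, 0, 0], 0],
    [[0, 0, 0], 0],
    [[0, 0, 0], 0],
  ],
)

```text
time_s: 14.13
tcp_pos: [0.5683, 0.0108, 0.0421]
ee_rot: [[-0.978, 0.207, 0.001], [0.207, 0.978, 0.0], [-0.001, 0.0, -1.0]]
wrist_force: [-0.7, 0.5, 0.5]
gripper_width: 0.419
gripper_force: 30.0
```

The fingers stopped at 36.3 mm, so the jaws are holding the 42 mm drum. Lifting.

>>> apply_moves(
  moves=[
    [[0, 0, -0.005], 0],
    [[0, 0, -0.01], 0],
    [[0, 0, -0.01], 0],
    [[0, 0, -0.01], 0],
    [[0, 0, -0.01], 0],
  ],
)

```text
time_s: 14.55
tcp_pos: [0.5682, 0.0108, 0.0883]
ee_rot: [[-0.978, 0.208, 0.001], [0.208, 0.978, 0.0], [-0.001, 0.0, -1.0]]
wrist_force: [0.3, 0.1, -0.4]
gripper_width: 0.418
gripper_force: 30.0
```

>>> apply_moves(
  moves=[
    [[0, 0, -0.015], 0],
    [[0, 0, -0.015], 0],
    [[0, 0, -0.015], 0],
    [[0, 0, -0.01], 0],
    [[0, 0, -0.005], 0],
  ],
)

```text
time_s: 14.97
tcp_pos: [0.5688, 0.0109, 0.1493]
ee_rot: [[-0.978, 0.207, 0.004], [0.207, 0.978, 0.001], [-0.003, 0.002, -1.0]]
wrist_force: [-0.3, -0.7, -1.5]
gripper_width: 0.421
gripper_force: 30.0
```

>>> apply_moves(
  moves=[
    [[0, 0, 0], 0],
    [[0, 0, 0], 0],
    [[0, 0, 0], 0],
    [[0, 0, 0], 0],
    [[0, 0, 0], 0],
  ],
)

```text
time_s: 15.38
tcp_pos: [0.5676, 0.0106, 0.146]
ee_rot: [[-0.978, 0.208, -0.002], [0.208, 0.978, -0.0], [0.002, -0.001, -1.0]]
wrist_force: [-0.6, 0.5, -1.3]
gripper_width: 0.422
gripper_force: 30.0
```

```bash
python3 - <<'E'
from h import *
for n in("scene","top","wrist"):
    c=imaging.capture(n);s=r.sense();print(n,s["tcp_pos"],s["wrist_force"],s["gripper_width"]*.087,s["gripper_force"])
    hsv=cv2.cvtColor(c["frame"],cv2.COLOR_BGR2HSV)
    for k in("drum_cheese","brick_cheese","pyramid_cheese","board_top","board_handle"):
        for q in models.place_of(c,k)[:2]: print("  ",k,round(q["confidence"],2),np.round(np.array(q["at"])*[560,420]),atz(c,q["at"],.031).round(3))
    for z in(.031,.135):
        h=sil(c,.647,-.005,z);M=np.zeros((420,560),np.uint8);cv2.fillPoly(M,[h.astype(np.int32)],1)
        print("  drum at z",z,"px",h[:,0].mean(0).round(),"mean hsv",np.array(cv2.mean(hsv,M)[:3]).round(), "pale share",((hsv[...,1]<90)&(hsv[...,2]>120))[M>0].mean().round(2))
E
```

```text
scene [0.56768393 0.01065169 0.14613339] [-0.18715567  0.53828489 -1.4691512 ] 0.03680425155121801 29.993638694286346
   drum_cheese 0.48 [304. 179.] [0.807 0.073 0.031]
   brick_cheese 0.58 [328. 216.] [ 0.638 -0.1    0.031]
   brick_cheese 0.49 [153. 187.] [0.483 0.465 0.031]
   pyramid_cheese 0.51 [353. 227.] [ 0.627 -0.184  0.031]
   board_top 0.66 [325. 217.] [ 0.628 -0.093  0.031]
   board_top 0.58 [331. 226.] [ 0.595 -0.129  0.031]
   board_handle 0.98 [290. 248.] [ 0.441 -0.08   0.031]
   board_handle 0.23 [348. 306.] [ 0.324 -0.301  0.031]
  drum at z 0.031 px [302. 202.] mean hsv [ 18. 130. 211.] pale share 0.0
  drum at z 0.135 px [303. 172.] mean hsv [18. 61. 66.] pale share 0.05
top [0.56801291 0.0107222  0.14678673] [ 0.52644283  0.0475461  -1.3497966 ] 0.0363513247009637 29.993779063224792
   brick_cheese 0.68 [234. 184.] [0.66  0.194 0.031]
   brick_cheese 0.59 [313. 188.] [ 0.641 -0.083  0.031]
   pyramid_cheese 0.56 [345. 197.] [ 0.604 -0.192  0.031]
   pyramid_cheese 0.27 [321. 186.] [ 0.644 -0.111  0.031]
   board_top 0.84 [319. 192.] [ 0.626 -0.101  0.031]
   board_handle 0.57 [310. 239.] [ 0.46  -0.063  0.031]
  drum at z 0.031 px [291. 185.] mean hsv [ 16.  84. 115.] pale share 0.09
  drum at z 0.135 px [292. 177.] mean hsv [ 14. 102. 129.] pale share 0.01
wrist [0.56802435 0.01074069 0.14691376] [ 0.69038162  0.2628563  -1.12559708] 0.03642738616770264 29.993586838245392
   drum_cheese 0.22 [ 81. 295.] [ 0.613 -0.197  0.031]
   pyramid_cheese 0.91 [ 81. 295.] [ 0.613 -0.197  0.031]
   board_handle 0.91 [157. 103.] [ 0.465 -0.072  0.031]
  drum at z 0.031 px [289. 301.] mean hsv [ 13.  79. 134.] pale share 0.02
  drum at z 0.135 px [290. 396.] mean hsv [13. 81. 68.] pale share 0.04
```

The drum's old spot is bare wood in the scene view. The network finds the drum at (304,179), up at jaw height. The fingers stay at 36.4 mm with 30 N, and the load is about 1.4 N, which fits tongs plus cheese. The other cheeses and the board are in place, so I'll hand in.

```bash
python3 -c "
from station import r
print(r.finish_job())"
```

```text
the job is handed in; nothing more can be done
None
```

I handed the job in with the board out at its stop and the drum cheese held about 10 cm above it in the closed tongs; the hand-in gave no verdict, and I viewed 11 pictures where 10 were allowed.

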